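# Push the magnetic stirrer into its docking corner

### The arm

A 6-joint arm with a two-finger parallel gripper is mounted at the origin on the work surface. World frame = base frame: x ahead of the robot, y to its left, z up, the work surface at z = 0. Lengths are in m, angles in rad, forces in N, time in s.
With the tool pointing down it reaches from about 0.325 to 0.85 m from the base axis. Payload 4.4 kg.
Tool frame: the origin (TCP) lies at the very end of the fingers, on their centre line; the grasp point (between the pads) lies 19 mm behind it; z points along the fingers, y is the line along which they close (so a half turn about z gives the same grasp; the last joint's range is limited). The gripper opens to 94 mm and grips with 3 to 60 N. Pads are 16 mm wide; open, the fingers measure 119 mm over their backs; the gripper's body (75 mm by 177 mm) begins 78 mm behind the grasp point.
Start: joints at [1.151, 0.207, 1.542, -0, 1.393, -0.15], TCP at [0.153, 0.554, 0.205] pointing down, gripper open.
Joint ranges: [-2.73, 2.73], [-0.86, 2.22], [0.23, 2.46], [-1.11, 4.25], [0.08, 2.63], [-2.82, 2.82]. Speed limits (rad/s): [2.79, 2.79, 3.14, 3.14, 3.14, 3.14].

### API

Orientations are given as a 3x3 rotation matrix whose columns are the frame's x, y, z axes.
In Python, from cell import arm gives the robot as it stands.
- The arm moves only by the tool carry_out, never from a script. Its argument "targets" is a list of rows, each a list of 6 numbers: the shift along the tool's x, y, z each as a share of 0.025 m, from -1 to 1, then the turn, a rotation vector about the tool's x, y, z each as a share of 30 degrees, from -1 to 1. A call has exactly 8 rows; each row shifts and turns the commanded pose from where the row before left it, along the tool's axes as they then stand; what a row does not reach is not made up. A row lasts 1/8 s, in which the tool goes at most 62.5 mm and 10.7 degrees, less where a joint would pass 70% of its speed; a pose out of reach is approached as far as the arm can. A call with a number of a shift or a turn outside -1 to 1 is refused whole. A call with a gripper value outside its range is refused whole. "claw" is the opening, from 0 (shut) to 1 (fully open), set as the call begins (left out, the last holds). The fingers move at their own pace and stop on an object; "grip_force" is the grip in N (left out, the last holds). Time passes only in rows, so rows that do not move let the fingers close, or fill a call up. It gives the time, the measured TCP pose, the force, the opening and the grip force at its end, in the units of the state.
- arm.read_state(): the state, without advancing time (a new reading comes with each control period).
- arm.get_image(name): name is "scene" or "top"; returns a dict with "img" (400x640x3 uint8, blue, green, red), "fx", "fy", "cx", "cy" (pixels), "rvec" (rotation vector, rad) and "tvec" (3), from world to camera coordinates, as OpenCV has them. Camera axes: x right, y down, z forward; pixel columns grow to the right and rows downward; lengths in m; the calibration is good to about 2 mm. A picture is of the moment at which its call begins. There is no depth.
- arm.sign_off(): hands the job in; it is judged then, once.
The state is a dict: "t": time; "joint_positions": joint angles; "joint_vel": joint speeds; "effort": joint torques, N m; "tcp_pos": TCP position; "eef_rot": TCP orientation; "force": force on the tool from outside, world axes, zero at the start; "ft_torque": the same for the moment, N m; "opening": finger opening in m; "grasp_force": force on a finger pad.
Only numpy, scipy, OpenCV 4.12 (cv2) and the standard library are available. Lean on these libraries where they do the work, as an engineer would, in place of code of your own. Each camera call takes 0.05 s, during which the arm holds its last target. There are 200 camera calls.

### The job

Push the white magnetic stirrer along the bench with the fingers until it sits squarely in the corner of the two steel rails, its far side against the cross rail and its left side against the side rail. Do not grip or lift it, keep off the glass dish, which must stay standing on the stirrer's plate, and leave the other glassware where it stands. Then move clear.

Things in the scene. Friction and masses are not known exactly. Their poses are not given: they have to be found in the camera images.
- corner_stop: Fixed L of two steel rails on the bench, 30 mm high, 8 mm thick. Origin: inner corner, at bench height. Cross rail: inner face at x = 0, runs 200 mm along -y, stops pushes along +x (away from the robot). Side rail: inner face at y = 0, runs 170 mm along -x (towards the robot), stops pushes along +y (left). Frame turned up to 9 degrees from the robot's.
- stirrer: Loose white stirrer, 0.45-0.8 kg, box 120 mm deep (x), 105 wide (y), 36 high, plain upright sides; on top a round plate raised to 42 mm and a black dial near the front (-x) edge. Origin: centre of underside. Starts right of the corner, yaw within 20 degrees. Docked: origin at x -60, y -52.5 mm in corner_stop's frame, axes parallel. Slides with dry friction, 2 to 6 N.
- stirrer_plate (a point): Centre of the top of the stirrer's round plate (84 mm diameter), 14 mm from the stirrer's centre along its +x, 42 mm above its underside.
- dish: Loose low round glass dish, 56 mm outside diameter, 20 mm high, 50 g, standing open on the stirrer's plate (its rim is 62 mm above the bench). Origin: centre of its underside. It rides along and must not be touched.
- bottle: Bystander: amber glass reagent bottle with black cap, 72 mm diameter, about 150 mm tall, far left, outside the corner. Origin: centre of the underside.
- beaker: Bystander: glass beaker, 70 mm diameter, 95 mm tall, far right. Origin: centre of the underside.
- flask: Bystander: conical glass flask, 84 mm foot diameter, 133 mm tall, left of the side rail. Origin: centre of the underside.
- jar: Bystander: small glass jar with white lid, 42 mm diameter, 50 mm tall, near left. Origin: centre of the underside.
There are look-alikes about, which are no part of the job. Several things have the shape of the stirrer; the one meant has the colours described above.

How it is judged:
On the way:
1. the fingers push the stirrer, which has left its starting place and stands flat on the bench (contact force between the fingers and stirrer above 0.5 N and distance of stirrer from where it was at the start of the episode above 0.03 m and height (world z) of stirrer below 0.005 m), for 0.1 s.
At the end, for the whole second after the job is handed in: The stirrer stands flat and at rest in the corner: no more than 5 mm from both rails (its origin against the docked place, along each of the corner's axes), turned from the rails by less than 0.06 rad; the dish stands on the plate, within 20 mm of its centre (x of stirrer in the frame of corner_stop between -0.065 and -0.05 m and y of stirrer in the frame of corner_stop between -0.0575 and -0.0425 m and angle between the x axis of stirrer and the x axis of corner_stop, either way round below 0.06 rad and height (world z) of stirrer below 0.005 m and angle between stirrer's own z axis and vertical below 0.05 rad and linear speed of stirrer below 0.01 m/s and distance between dish and stirrer_plate below 0.02 m and angle between dish's own z axis and vertical below 0.1 rad); the robot touches nothing.
It fails at once if the stirrer is lifted or tipped off the bench (height (world z) of stirrer above 0.01 m or angle between stirrer's own z axis and vertical above 0.12 rad).
It fails at once if the robot touches the dish (contact force between any of the fingers, the arm and dish above 0.3 N).
It fails at once if the dish slides off its place on the plate, is lifted or tips (distance between dish and stirrer_plate above 0.025 m or angle between dish's own z axis and vertical above 0.3 rad).
It fails at once if the bottle, beaker, flask or jar is moved by more than 15 mm (distance of any of bottle, beaker, flask, jar from where it was at the start of the episode above 0.015 m).
It also fails if it takes over 64 s, if anything falls off the work surface, if the arm or the gripper's body presses on something with over 40 N, if the wrist force passes 120 N, or if a joint passes its speed limit or range.

## Working session

There is one attempt and no reset: what is moved stays moved. The work goes in short steps, Python scripts to look and compute and a tool call to move; the robot and the scene stay as the last step left them, time stands still between calls to the robot, and variables do not carry over. Pictures are saved under pics/ and viewed, at most 10 in all, crops included, and the job is handed in when it is done.

Besides the shell and the picture viewer there is one more tool, called after "Call:" by a JSON object that holds its "op" and its "data", one argument or row to a line. carry_out: Moves the arm, as the interface text tells. Its arguments: {"type":"object","properties":{"targets":{"type":"array","items":{"type":"array","items":{"type":"number","minimum":-1,"maximum":1}}},"claw":{"type":"number"},"grip_force":{"type":"number"}},"required":["targets"]}

```bash
mkdir -p pics; ls; cat > h.py <<'E'
import numpy as np, cv2
from cell import arm
def grab(n):
    d=arm.get_image(n); d['R']=cv2.Rodrigues(np.array(d['rvec'],float))[0]; d['t']=np.array(d['tvec'],float).ravel(); return d
def ray(d,px,z):
    px=np.atleast_2d(px).astype(float)
    r=np.c_[(px[:,0]-d['cx'])/d['fx'],(px[:,1]-d['cy'])/d['fy'],np.ones(len(px))]@d['R']
    c=-d['R'].T@d['t']; return c+r*((z-c[2])/r[:,2])[:,None]
E
python3 - <<'E'
from h import *
for n in('scene','top'):
    d=grab(n); cv2.imwrite(f'pics/{n}0.png',d['img']); print(n,d['fx'],-d['R'].T@d['t'],d['R'].round(2).tolist())
E
```

```text
pics
scene 388.9665105814205 [0.94130924 0.6059069  0.52323649] [[-0.88, 0.48, 0.02], [0.24, 0.48, -0.84], [-0.42, -0.73, -0.54]]
top 416.7203775458057 [ 0.41001291 -0.02376202  1.23764933] [[-0.0, -1.0, -0.01], [-0.99, 0.01, -0.14], [0.14, 0.01, -0.99]]
```

View pics/top0.png

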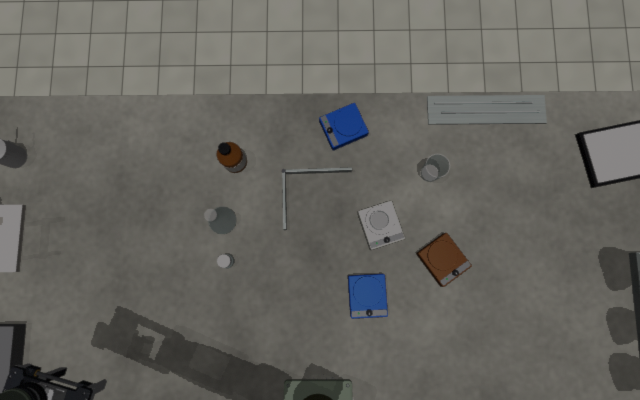

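View pics/scene0.png

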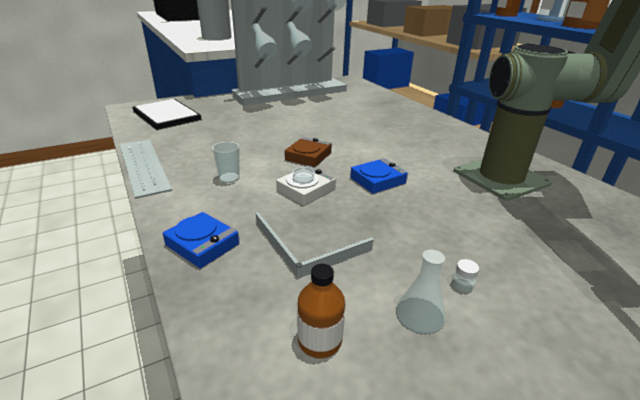

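The top view shows the white stirrer at about (381,225) with the dish on it, the rail corner at about (285,171), the blue look-alike at (368,296) and the brown one at (445,259). In the scene view the white stirrer is at about (306,185) and the corner at (300,268).

```bash
cat >> h.py <<'E'
def stirrer(d,lo=130,box=(270,150,420,260)):
    # white top face of the stirrer in the top view -> (centre xy, yaw deg, sizes)
    x0,y0,x1,y1=box; c=d['img'][y0:y1,x0:x1]; hsv=cv2.cvtColor(c,cv2.COLOR_BGR2HSV)
    m=((hsv[...,2]>lo)&(hsv[...,1]<40)).astype(np.uint8)
    m=cv2.morphologyEx(m,cv2.MORPH_OPEN,np.ones((9,9)))if False else m
    k=max(cv2.findContours(m,cv2.RETR_EXTERNAL,cv2.CHAIN_APPROX_NONE)[0],key=lambda k:cv2.contourArea(cv2.convexHull(k)))
    p=ray(d,k[:,0]+[x0,y0],.036)[:,:2].astype(np.float32)
    r=cv2.minAreaRect(p*1000); return r,cv2.boxPoints(r).round(1).tolist()
E
python3 - <<'E'
from h import *
d=grab('top'); print(stirrer(d)); print(stirrer(d,110))
c=d['img'][155:265,265:420]; cv2.imwrite('pics/crop.png',cv2.resize(c,None,fx=5,fy=5,interpolation=cv2.INTER_CUBIC))
E
```

```text
(((540.8109130859375, -180.24453735351562), (94.66633605957031, 98.34799194335938), 17.40213394165039), [[480.8999938964844, -147.5], [510.3999938964844, -241.3000030517578], [600.7000122070312, -213.0], [571.2999877929688, -119.19999694824219]])
(((542.6906127929688, -187.5917510986328), (98.82019805908203, 117.38742065429688), 17.56405258178711), [[477.8999938964844, -146.5], [513.2999877929688, -258.5], [607.5, -228.60000610351562], [572.0999755859375, -116.69999694824219]])
```

View pics/crop.png

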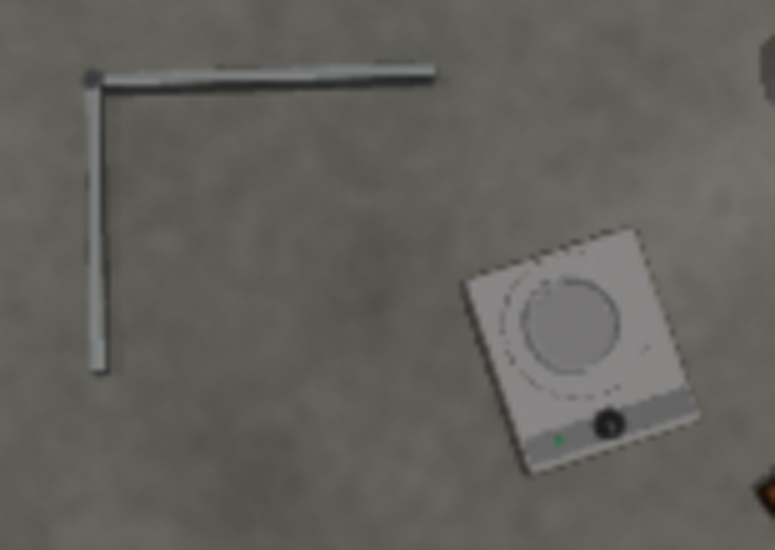

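The crop shows the stirrer's top corners at about (468,283), (634,228), (700,415) and (530,472). The rails' bright tops run from (93,78) to (435,72) and down to (98,372).

```bash
cat >> h.py <<'E'
def line(d,box,ax,z=.03):
    x0,y0,x1,y1=box; g=cv2.cvtColor(d['img'],cv2.COLOR_BGR2GRAY)[y0:y1,x0:x1].astype(float)
    w=np.clip(g-np.median(g)-25,0,None); s=w.sum(ax); i=np.arange(w.shape[ax])
    q=(w*(i[:,None] if ax==0 else i)).sum(ax)/np.maximum(s,1e-9); j=np.arange(len(q)); ok=s>10
    px=np.c_[j,q] if ax==0 else np.c_[q,j]
    p=ray(d,px[ok]+[x0,y0],z)[:,:2]; v=cv2.fitLine(p.astype(np.float32),cv2.DIST_HUBER,0,1e-4,1e-5).ravel(); return v,len(p)
def corner(d):
    a,na=line(d,(288,164,350,177),0); b,nb=line(d,(278,176,292,227),1)
    u=a[:2]*-np.sign(a[1]); v=b[:2]*np.sign(b[0])   # u ~ -y along the cross rail, v ~ +x
    yaw1=np.arctan2(u[0],-u[1]); yaw1=-np.arctan2(u[0],-u[1]) if 0 else np.arctan2(u[0],-u[1]); yaw2=np.arctan2(v[1],v[0])
    pa=a[2:]; pb=b[2:]; k=np.linalg.solve(np.c_[u,-v],pb-pa); c=pa+k[0]*u
    return c,np.degrees(yaw1),np.degrees(yaw2),na,nb
def pose4(d,px):
    p=ray(d,px,.036)[:,:2]; f=(p[0]+p[1]-p[2]-p[3]); l=(p[0]+p[3]-p[1]-p[2])
    return p,p.mean(0),np.degrees(np.arctan2(f[1],f[0])),np.degrees(np.arctan2(-l[0],l[1])),np.linalg.norm(f)/2,np.linalg.norm(l)/2
E
cat > m.py <<'E'
from h import *
np.set_printoptions(precision=4,suppress=True)
d=grab('top'); c,y1,y2,na,nb=corner(d); print('centre-line corner',c,y1,y2,na,nb)
y=np.radians((y1+y2)/2); R=np.array([[np.cos(y),-np.sin(y)],[np.sin(y),np.cos(y)]])
o=c+R@[-.004,-.004]; print('inner corner',o,'dock',o+R@[-.06,-.0525])
px=np.array([[468,283],[634,228],[700,415],[530,472]])/5-.4+[265,155]
for r in pose4(d,px): print(r)
# obstacles
for n,lo,hi in(('blue',(110,120,60),(125,255,255)),('brown',(3,100,40),(15,255,255))):
    m=cv2.inRange(cv2.cvtColor(d['img'],cv2.COLOR_BGR2HSV),lo,hi)
    for k in cv2.findContours(m,cv2.RETR_EXTERNAL,2)[0]:
        if cv2.contourArea(k)>300: print(n,ray(d,cv2.boxPoints(cv2.minAreaRect(k)),.036)[:,:2].tolist())
E
python3 m.py
```

```text
Traceback (most recent call last):
  File "m.py", line 3, in <module>
    d=grab('top'); c,y1,y2,na,nb=corner(d); print('centre-line corner',c,y1,y2,na,nb)
                                 ~~~~~~^^^
  File "h.py", line 24, in corner
    a,na=line(d,(288,164,350,177),0); b,nb=line(d,(278,176,292,227),1)
         ~~~~^^^^^^^^^^^^^^^^^^^^^^^
  File "h.py", line 22, in line
    p=ray(d,px[ok]+[x0,y0],z)[:,:2]; v=cv2.fitLine(p.astype(np.float32),cv2.DIST_HUBER,0,1e-4,1e-5).ravel(); return v,len(p)
                                       ~~~~~~~~~~~^^^^^^^^^^^^^^^^^^^^^^^^^^^^^^^^^^^^^^^^^^^^^^^^^
cv2.error: OpenCV(4.12.0) /io/opencv/modules/imgproc/src/linefit.cpp:50: error: (-215:Assertion failed) count > 0 in function 'fitLine2D_wods'
```

```bash
sed -i 's/-25,0,None/-15,0,None/' h.py; python3 m.py; python3 -c "
from h import *
g=cv2.cvtColor(grab('top')['img'],cv2.COLOR_BGR2GRAY); print(g[164:178,300],g[164:178,340],g[200,276:294],g[170,279:292])"
```

```text
centre-line corner [0.6941 0.1016] 1.6255347 0.6556976 62 51
inner corner [0.6901 0.0975] dock [0.6312 0.0438]
[[ 0.5705 -0.1179]
 [ 0.6023 -0.215 ]
 [ 0.4932 -0.2499]
 [ 0.4609 -0.1516]]
[ 0.5318 -0.1836]
17.447585797318848
18.165998436621866
0.11461336415320918
0.1028373622122533
blue [[0.8555794695398988, -0.0021926864077844825], [0.9045776577372981, -0.11414752491687705], [0.8072698735064867, -0.15232561031726985], [0.7592281431044869, -0.04145443232569495]]
brown [[0.4493759066630444, -0.28439652913620594], [0.5105702048751567, -0.36876185988544385], [0.4131589338693488, -0.4367815167278699], [0.35329355682044483, -0.3530095514809588]]
brown [[0.7449528199542937, 0.3122763563282538], [0.7940102825467674, 0.2596527845483879], [0.7388630139437874, 0.21097409048752205], [0.6904011368310715, 0.26348731478389487]]
[ 96  97  97  99 102 120 120 100  53  53  92  96  95  94] [ 91  91  90  83 114 117  62  45  68  89  91  91  90  90] [ 93  93  95  96  96  95  93 119 116  64  75  87  88  93  92  90  88  88] [ 94  92  83  64  61  63  80 114 118 118 118 119 119]
```

```bash
python3 - <<'E'
from h import *
s=arm.read_state(); print(s['t'],s['tcp_pos'],np.round(s['eef_rot'],3).tolist(),s['joint_positions'],s['opening'])
d=grab('top')
print('nearblue far edge',ray(d,[[349,274],[385,273]],.036).round(3).tolist())
print('beaker base/rim',ray(d,[[430,174]],0).round(3).tolist(),ray(d,[[437,166]],.095).round(3).tolist(),'flask',ray(d,[[222,220]],0).round(3).tolist())
E
```

```text
0.3 [0.15316143 0.55398248 0.2050594 ] [[-0.964, 0.267, -0.0], [0.267, 0.964, -0.001], [0.0, -0.001, -1.0]] [ 1.15051145e+00  2.06908616e-01  1.54194602e+00  1.19612494e-05
  1.39344995e+00 -1.50477226e-01] 0.09385970484999731
nearblue far edge [[0.39, -0.089, 0.036], [0.393, -0.191, 0.036]]
beaker base/rim [[0.688, -0.339, 0.0]] [[0.689, -0.336, 0.095]] flask [[0.551, 0.288, 0.0]]
```

Call:
{"op": "carry_out", "data": {
  "targets": [
    [0, 0, 0, 0, 0, -0.26],
    [0, 0, 0, 0, 0, -0.26],
    [-0.7, -1, 0, 0, 0, 0],
    [-0.7, -1, 0, 0, 0, 0],
    [-0.7, -1, 0, 0, 0, 0],
    [-0.7, -1, 0, 0, 0, 0],
    [-0.7, -1, 0, 0, 0, 0],
    [-0.7, -1, 0, 0, 0, 0]
  ],
  "claw": 0.7
}}

```text
t: 1.35
tcp_pos: [0.2592, 0.4036, 0.2056]
eef_rot: [[-1.0, -0.003, 0.0], [-0.003, 1.0, 0.0], [-0.0, 0.0, -1.0]]
force: [-0.2, -0.1, 0.8]
opening: 0.0657
grasp_force: 0.0
```

Call:
{"op": "carry_out", "data": {
  "targets": [
    [-0.7, -1, 0, 0, 0, 0],
    [-0.7, -1, 0, 0, 0, 0],
    [-0.7, -1, 0, 0, 0, 0],
    [-0.7, -1, 0, 0, 0, 0],
    [-0.7, -1, 0, 0, 0, 0],
    [-0.7, -1, 0, 0, 0, 0],
    [-0.7, -1, 0, 0, 0, 0],
    [-0.7, -1, 0, 0, 0, 0]
  ]
}}

```text
t: 2.35
tcp_pos: [0.3997, 0.204, 0.2056]
eef_rot: [[-1.0, -0.002, 0.0], [-0.002, 1.0, 0.0], [-0.0, 0.0, -1.0]]
force: [-0.4, 0.2, 0.5]
opening: 0.0656
grasp_force: 0.0
```

Call:
{"op": "carry_out", "data": {
  "targets": [
    [0, -1, 0, 0, 0, 0],
    [0, -1, 0, 0, 0, 0],
    [0, -1, 0, 0, 0, 0],
    [0, -1, 0, 0, 0, 0],
    [0, -1, 0, 0, 0, 0],
    [0, -1, 0, 0, 0, 0],
    [0, -1, 0, 0, 0, 0],
    [0, -1, 0, 0, 0, 0]
  ]
}}

```text
t: 3.35
tcp_pos: [0.3996, 0.004, 0.2056]
eef_rot: [[-1.0, -0.003, 0.001], [-0.003, 1.0, -0.0], [-0.001, -0.0, -1.0]]
force: [-0.1, 0.3, 0.7]
opening: 0.066
grasp_force: 0.0
```

Call:
{"op": "carry_out", "data": {
  "targets": [
    [0, -1, 0, 0, 0, 0],
    [0, -1, 0, 0, 0, 0],
    [0, -1, 0, 0, 0, 0],
    [0, -1, 0, 0, 0, 0],
    [0, -1, 0, 0, 0, 0],
    [0, -1, 0, 0, 0, 0],
    [0, -1, 0, 0, 0, 0],
    [0, -1, 0, 0, 0, 0]
  ]
}}

```text
t: 4.35
tcp_pos: [0.4001, -0.196, 0.2056]
eef_rot: [[-1.0, -0.002, 0.0], [-0.002, 1.0, -0.0], [-0.0, -0.0, -1.0]]
force: [0.4, 0.5, 0.1]
opening: 0.0659
grasp_force: 0.0
```

Call:
{"op": "carry_out", "data": {
  "targets": [
    [-0.92, -0.32, 0.95, 0, 0, 0],
    [-0.92, -0.32, 0.95, 0, 0, 0],
    [0, 0, 0.95, 0, 0, -0.2],
    [0, 0, 0.95, 0, 0, -0.2],
    [0, 0, 0.95, 0, 0, -0.2],
    [0, 0, 0.95, 0, 0, 0],
    [0, 0, 0.95, 0, 0, 0],
    [0, 0, 0.95, 0, 0, 0]
  ]
}}

```text
t: 5.35
tcp_pos: [0.4464, -0.2112, 0.0149]
eef_rot: [[-0.95, -0.311, 0.0], [-0.311, 0.95, -0.0], [-0.0, -0.0, -1.0]]
force: [-0.4, 0.1, 0.5]
opening: 0.0659
grasp_force: 0.0
```

```bash
python3 - <<'E'
from h import *
d=grab('scene'); c=d['img'][120:280,200:420]; cv2.imwrite('pics/s1.png',cv2.resize(c,None,fx=3,fy=3))
E
```

```text
(no output)
```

View pics/s1.png

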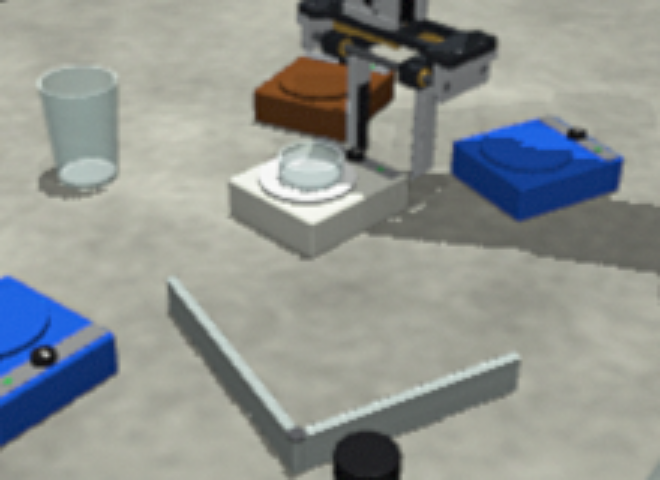

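The picture shows the fingers at about (355,150) and (425,165), standing just behind the white stirrer's near side, with the dish untouched.

Call:
{"op": "carry_out", "data": {
  "targets": [
    [-0.2, 0, 0, 0, 0, 0],
    [-0.36, 0, 0, 0, 0, 0],
    [-0.36, 0, 0, 0, 0, 0],
    [-0.32, 0, 0, 0, 0, 0],
    [-0.32, 0, 0, 0, 0, 0],
    [-0.32, 0, 0, 0, 0, 0],
    [-0.32, 0, 0, 0, 0, 0],
    [-0.32, 0, 0, 0, 0, 0]
  ]
}}

```text
t: 6.4
tcp_pos: [0.5047, -0.1924, 0.0167]
eef_rot: [[-0.95, -0.313, -0.005], [-0.313, 0.95, -0.002], [0.005, -0.0, -1.0]]
force: [-8.9, -3.9, 8.2]
opening: 0.0662
grasp_force: 4.7
```

Call:
{"op": "carry_out", "data": {
  "targets": [
    [-0.24, 0, 0, 0, 0, 0.07],
    [-0.24, 0, 0, 0, 0, 0.07],
    [-0.24, 0, 0, 0, 0, 0.07],
    [-0.24, 0, 0, 0, 0, 0.07],
    [-0.24, 0, 0, 0, 0, 0.07],
    [-0.24, 0, 0, 0, 0, 0.07],
    [-0.24, 0, 0, 0, 0, 0.07],
    [-0.22, 0, 0, 0, 0, 0.07]
  ]
}}

```text
t: 7.4
tcp_pos: [0.5502, -0.1806, 0.0156]
eef_rot: [[-1.0, -0.024, -0.007], [-0.024, 1.0, 0.003], [0.007, 0.003, -1.0]]
force: [-6.6, 2.4, 4.4]
opening: 0.0656
grasp_force: 3.5
```

```bash
python3 - <<'E'
from h import *
d=grab('top'); c=d['img'][155:265,265:420]; cv2.imwrite('pics/t2.png',cv2.resize(c,None,fx=5,fy=5,interpolation=cv2.INTER_CUBIC))
E
```

```text
(no output)
```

View pics/t2.png

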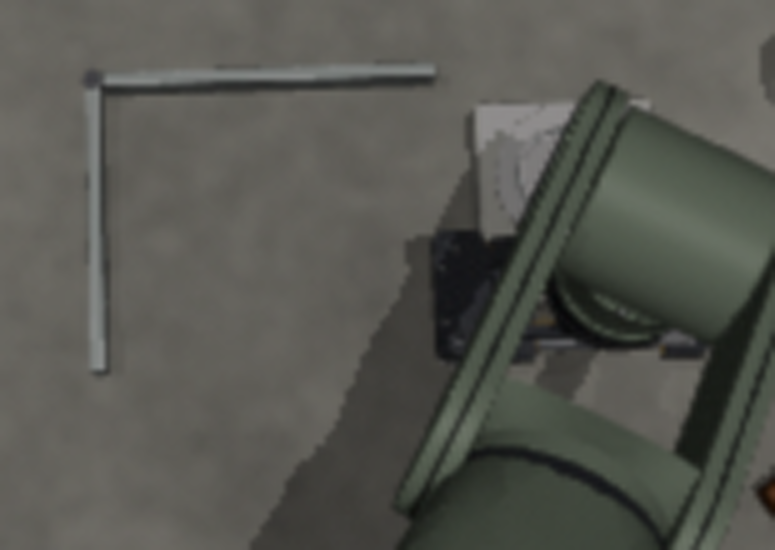

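The picture shows the stirrer's far edge from (475,103) to (650,100), nearly parallel to the cross rail, roughly 15 mm short of it.

Call:
{"op": "carry_out", "data": {
  "targets": [
    [0.5, 0, 0, 0, 0, 0],
    [0.8, 0, 0, 0, 0, 0],
    [0, 0, -1, 0, 0, 0],
    [0, 0, -1, 0, 0, 0],
    [0, 0, -1, 0, 0, 0],
    [0, 0, -1, 0, 0, 0],
    [0, 0, -1, 0, 0, 0],
    [0, -0.8, 0, 0, 0, 0]
  ]
}}

```text
t: 8.45
tcp_pos: [0.5223, -0.2042, 0.1433]
eef_rot: [[-1.0, -0.026, 0.006], [-0.026, 1.0, -0.003], [-0.006, -0.004, -1.0]]
force: [0.5, 0.6, -0.1]
opening: 0.0659
grasp_force: 0.0
```

Call:
{"op": "carry_out", "data": {
  "targets": [
    [0, -1, 0, 0, 0, 0],
    [0, -1, 0, 0, 0, 0],
    [-1, 0, 0, 0, 0, 0],
    [-1, 0, 0, 0, 0, 0],
    [-1, 0, 0, 0, 0, 0],
    [-0.9, 0, 0, 0, 0, 0],
    [0, 0, 0, 0, 0, 0.334],
    [0, 0, 0, 0, 0, 0.334]
  ]
}}

```text
t: 9.45
tcp_pos: [0.6188, -0.2522, 0.1387]
eef_rot: [[-0.945, 0.326, -0.002], [0.326, 0.945, 0.001], [0.002, 0.0, -1.0]]
force: [0.2, -0.5, 0.5]
opening: 0.0656
grasp_force: 0.0
```

Call:
{"op": "carry_out", "data": {
  "targets": [
    [0, 0, 0, 0, 0, 0.334],
    [0, 0, 0, 0, 0, 0.334],
    [0, 0, 0, 0, 0, 0.334],
    [0, 0, 0, 0, 0, 0.334],
    [0, 0, 0, 0, 0, 0.334],
    [0, 0, 0, 0, 0, 0.334],
    [0, 0, 0, 0, 0, 0.334],
    [0, 0, 0, 0, 0, 0]
  ]
}}

```text
t: 10.45
tcp_pos: [0.6185, -0.2521, 0.1392]
eef_rot: [[-0.021, 1.0, -0.001], [1.0, 0.021, 0.001], [0.001, -0.001, -1.0]]
force: [-0.1, 0.4, -0.0]
opening: 0.0661
grasp_force: 0.0
```

```bash
python3 - <<'E'
from h import *
d=grab('top'); c=d['img'][140:250,290:450]; cv2.imwrite('pics/t3.png',cv2.resize(c,None,fx=5,fy=5,interpolation=cv2.INTER_CUBIC))
E
```

```text
(no output)
```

View pics/t3.png

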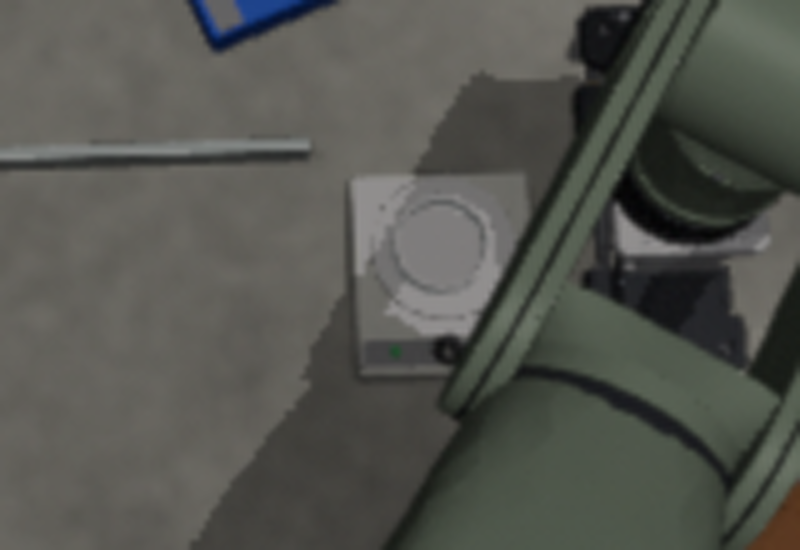

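The picture shows the stirrer's top with corners at (350,178), (526,175) and (361,377), the dish still on the plate, and the gripper to its right.

```bash
python3 - <<'E'
from h import *
d=grab('top'); p=ray(d,np.array([[350,178],[526,175],[361,377]])/5-.4+[290,140],.036)[:,:2]; print(p.round(4), 'c',(p[1]+p[2])/2)
f=p[0]-p[2]; l=p[0]-p[1]; print(np.degrees(np.arctan2(f[1],f[0])),np.degrees(np.arctan2(-l[0],l[1])),np.linalg.norm(f),np.linalg.norm(l))
print('dish',ray(d,np.array([[438,246]])/5-.4+[290,140],.062),'rail end inner',ray(d,np.array([[310,155]])/5-.4+[290,140],.03))
E
```

```text
[[ 0.6773 -0.1237]
 [ 0.6785 -0.227 ]
 [ 0.5593 -0.1281]] c [ 0.61889729 -0.17756582]
2.1581351345697835 0.637374056797804 0.11807037226516584 0.10335056217007262
dish [[ 0.63145354 -0.17118381  0.062     ]] rail end inner [[ 0.6927119 -0.1007333  0.03     ]]
```

Call:
{"op": "carry_out", "data": {
  "targets": [
    [0, 0, 0.99, 0, 0, 0],
    [0, 0, 0.99, 0, 0, 0],
    [0, 0, 0.99, 0, 0, 0],
    [0, 0, 0.99, 0, 0, 0],
    [0, 0, 0.99, 0, 0, 0],
    [0, 0, 0, 0, 0, 0],
    [0.2, 0, 0, 0, 0, 0],
    [0.3, 0, 0, 0, 0, 0]
  ]
}}

```text
t: 11.55
tcp_pos: [0.6201, -0.2395, 0.0184]
eef_rot: [[-0.021, 1.0, 0.003], [1.0, 0.021, -0.003], [-0.003, 0.003, -1.0]]
force: [-0.6, -2.7, -1.3]
opening: 0.0657
grasp_force: 1.3
```

Call:
{"op": "carry_out", "data": {
  "targets": [
    [0.3, 0, 0, 0, 0, 0],
    [0.4, 0, 0, 0, 0, 0],
    [0.4, 0, 0, 0, 0, 0],
    [0.4, 0, 0, 0, 0, 0],
    [0.4, 0, 0, 0, 0, 0],
    [0.4, 0, 0, 0, 0, 0],
    [0.4, 0, 0, 0, 0, 0],
    [0.3, 0, 0, 0, 0, 0]
  ]
}}

```text
t: 12.55
tcp_pos: [0.6186, -0.1645, 0.0184]
eef_rot: [[-0.021, 1.0, 0.003], [1.0, 0.021, -0.003], [-0.003, 0.003, -1.0]]
force: [0.2, -5.0, 1.6]
opening: 0.0657
grasp_force: 2.6
```

Call:
{"op": "carry_out", "data": {
  "targets": [
    [0.4, 0, 0, 0, 0, 0],
    [0.4, 0, 0, 0, 0, 0],
    [0.4, 0, 0, 0, 0, 0],
    [0.4, 0, 0, 0, 0, 0],
    [0.4, 0, 0, 0, 0, 0],
    [0.4, 0, 0, 0, 0, 0],
    [0.4, 0, 0, 0, 0, 0],
    [0.3, 0, 0, 0, 0, 0]
  ]
}}

```text
t: 13.55
tcp_pos: [0.617, -0.087, 0.0184]
eef_rot: [[-0.021, 1.0, 0.003], [1.0, 0.021, -0.003], [-0.003, 0.003, -1.0]]
force: [-0.0, -4.6, 3.1]
opening: 0.0656
grasp_force: 2.9
```

```bash
python3 - <<'E'
from h import *
d=grab('top'); c=d['img'][140:250,260:420]; cv2.imwrite('pics/t4.png',cv2.resize(c,None,fx=5,fy=5,interpolation=cv2.INTER_CUBIC))
E
```

```text
(no output)
```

View pics/t4.png

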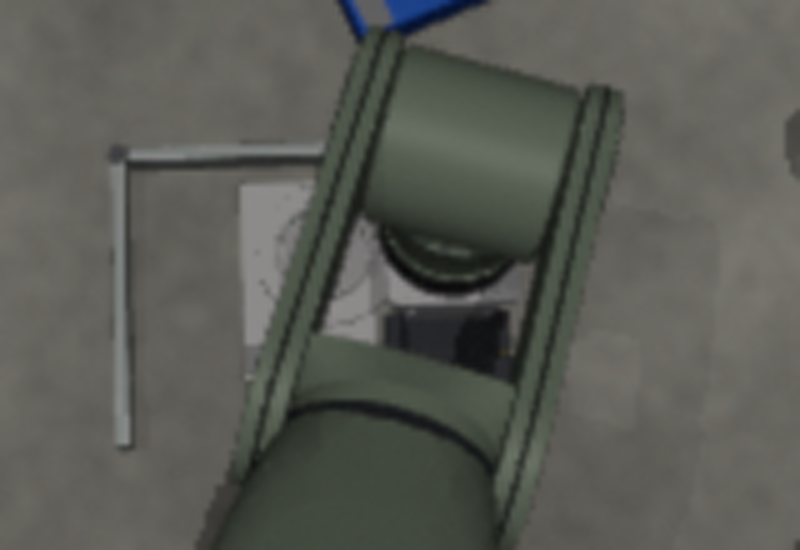

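The picture shows the stirrer's left edge at about column 240, roughly 65–70 mm from the side rail at column 130, and still parallel to it.

Call:
{"op": "carry_out", "data": {
  "targets": [
    [0.3, 0, 0, 0, 0, 0],
    [0.35, 0, 0, 0, 0, 0],
    [0.35, 0, 0, 0, 0, 0],
    [0.35, 0, 0, 0, 0, 0],
    [0.35, 0, 0, 0, 0, 0],
    [0.3, 0, 0, 0, 0, 0],
    [0.2, 0, 0, 0, 0, 0],
    [0.1, 0, 0, 0, 0, 0]
  ]
}}

```text
t: 14.6
tcp_pos: [0.6159, -0.0298, 0.0183]
eef_rot: [[-0.021, 1.0, 0.003], [1.0, 0.021, -0.003], [-0.003, 0.003, -1.0]]
force: [0.4, -6.5, 3.8]
opening: 0.0657
grasp_force: 3.3
```

Call:
{"op": "carry_out", "data": {
  "targets": [
    [0.08, 0, 0, 0, 0, 0],
    [0.08, 0, 0, 0, 0, 0],
    [0.08, 0, 0, 0, 0, 0],
    [0.08, 0, 0, 0, 0, 0],
    [0.08, 0, 0, 0, 0, 0],
    [0.08, 0, 0, 0, 0, 0],
    [0, 0, 0, 0, 0, 0],
    [0, 0, 0, 0, 0, 0]
  ]
}}

```text
t: 15.6
tcp_pos: [0.616, -0.0199, 0.0184]
eef_rot: [[-0.022, 1.0, 0.003], [1.0, 0.022, -0.006], [-0.006, 0.003, -1.0]]
force: [1.1, -10.3, 2.5]
opening: 0.0654
grasp_force: 5.4
```

Call:
{"op": "carry_out", "data": {
  "targets": [
    [0.06, 0, 0, 0, 0, 0],
    [0.06, 0, 0, 0, 0, 0],
    [0, 0, 0, 0, 0, 0],
    [0, 0, 0, 0, 0, 0],
    [0, 0, 0, 0, 0, 0],
    [0, 0, 0, 0, 0, 0],
    [0, 0, 0, 0, 0, 0],
    [0, 0, 0, 0, 0, 0]
  ]
}}

```text
t: 16.6
tcp_pos: [0.6163, -0.0198, 0.0184]
eef_rot: [[-0.023, 1.0, 0.004], [1.0, 0.023, -0.011], [-0.011, 0.004, -1.0]]
force: [1.7, -17.5, 1.3]
opening: 0.066
grasp_force: 8.7
```

Call:
{"op": "carry_out", "data": {
  "targets": [
    [-0.5, 0, 0, 0, 0, 0],
    [-0.6, 0, 0, 0, 0, 0],
    [0, 0, -1, 0, 0, 0],
    [0, 0, -1, 0, 0, 0],
    [0, 0, -1, 0, 0, 0],
    [0, 0, -1, 0, 0, 0],
    [0, 0, -1, 0, 0, 0],
    [0, -0.9, 0, 0, 0, 0]
  ],
  "claw": 0.5
}}

```text
t: 17.6
tcp_pos: [0.5948, -0.0414, 0.1445]
eef_rot: [[-0.021, 1.0, 0.006], [1.0, 0.021, 0.0], [-0.0, 0.006, -1.0]]
force: [-0.5, 0.6, 0.2]
opening: 0.0469
grasp_force: 0.0
```

Call:
{"op": "carry_out", "data": {
  "targets": [
    [0, -0.9, 0, 0, 0, 0],
    [0, -0.9, 0, 0, 0, 0],
    [0, -0.9, 0, 0, 0, 0],
    [0, 0, 0, 0, 0, -0.334],
    [0, 0, 0, 0, 0, -0.334],
    [0, 0, 0, 0, 0, -0.334],
    [0, 0, 0, 0, 0, -0.334],
    [0, 0, 0, 0, 0, -0.334]
  ]
}}

```text
t: 18.6
tcp_pos: [0.5243, -0.0421, 0.1413]
eef_rot: [[-0.784, 0.621, -0.001], [0.621, 0.784, 0.002], [0.002, 0.001, -1.0]]
force: [-0.0, -0.3, -1.0]
opening: 0.0472
grasp_force: 0.0
```

Call:
{"op": "carry_out", "data": {
  "targets": [
    [0, 0, 0, 0, 0, -0.334],
    [0, 0, 0, 0, 0, -0.334],
    [0, 0, 0, 0, 0, -0.334],
    [0, 0, 0, 0, 0, -0.334],
    [0, 0.8, 0, 0, 0, 0],
    [0, 0.8, 0, 0, 0, 0],
    [0, 0.8, 0, 0, 0, 0],
    [0, 0.8, 0, 0, 0, 0]
  ]
}}

```text
t: 19.6
tcp_pos: [0.5223, 0.0394, 0.1415]
eef_rot: [[-1.0, -0.021, -0.001], [-0.021, 1.0, 0.001], [0.001, 0.001, -1.0]]
force: [0.1, -0.6, 0.0]
opening: 0.0472
grasp_force: 0.0
```

```bash
python3 - <<'E'
from h import *
d=grab('top'); c=d['img'][140:250,260:420]; cv2.imwrite('pics/t5.png',cv2.resize(c,None,fx=5,fy=5,interpolation=cv2.INTER_CUBIC))
E
```

```text
(no output)
```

View pics/t5.png

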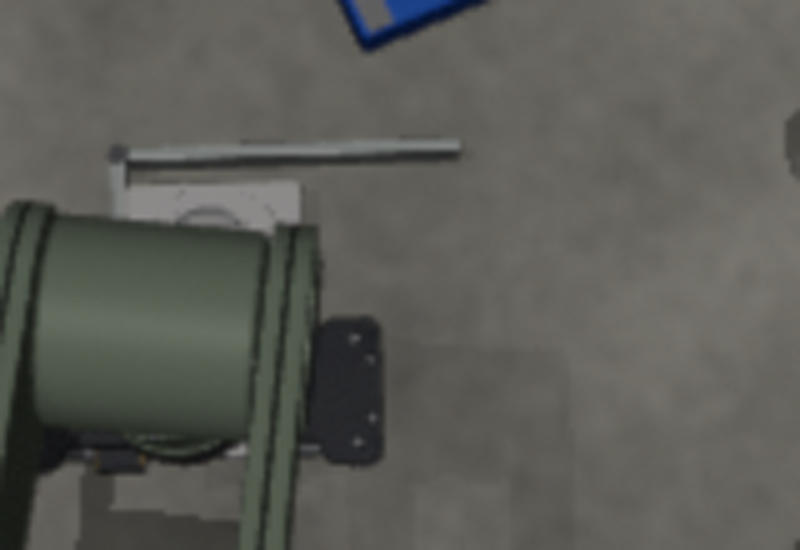

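The picture shows the stirrer's left edge at the side rail (column about 128), its far edge at row 182, and the cross rail's inner edge near row 160, so about 13 mm is still open.

Call:
{"op": "carry_out", "data": {
  "targets": [
    [0, 0, 0.99, 0, 0, 0],
    [0, 0, 0.99, 0, 0, 0],
    [0, 0, 0.99, 0, 0, 0],
    [0, 0, 0.99, 0, 0, 0],
    [0, 0, 0.99, 0, 0, 0],
    [-0.3, 0, 0, 0, 0, 0],
    [-0.3, 0, 0, 0, 0, 0],
    [-0.1, 0, 0, 0, 0, 0]
  ]
}}

```text
t: 20.65
tcp_pos: [0.5428, 0.0375, 0.0195]
eef_rot: [[-1.0, -0.023, 0.003], [-0.023, 1.0, -0.0], [-0.003, -0.0, -1.0]]
force: [0.2, -0.5, 0.0]
opening: 0.0469
grasp_force: 0.0
```

Call:
{"op": "carry_out", "data": {
  "targets": [
    [-0.12, 0, 0, 0, 0, 0],
    [-0.12, 0, 0, 0, 0, 0],
    [-0.12, 0, 0, 0, 0, 0],
    [-0.12, 0, 0, 0, 0, 0],
    [-0.12, 0, 0, 0, 0, 0],
    [-0.12, 0, 0, 0, 0, 0],
    [-0.12, 0, 0, 0, 0, 0],
    [0, 0, 0, 0, 0, 0]
  ]
}}

```text
t: 21.65
tcp_pos: [0.5586, 0.0382, 0.0171]
eef_rot: [[-1.0, -0.024, -0.006], [-0.024, 1.0, 0.0], [0.006, 0.0, -1.0]]
force: [-5.3, -0.2, 2.7]
opening: 0.0471
grasp_force: 2.6
```

Call:
{"op": "carry_out", "data": {
  "targets": [
    [-0.08, 0, 0, 0, 0, 0],
    [-0.08, 0, 0, 0, 0, 0],
    [-0.08, 0, 0, 0, 0, 0],
    [-0.08, 0, 0, 0, 0, 0],
    [0, 0, 0, 0, 0, 0],
    [0, 0, 0, 0, 0, 0],
    [0, 0, 0, 0, 0, 0],
    [0, 0, 0, 0, 0, 0]
  ]
}}

```text
t: 22.65
tcp_pos: [0.5629, 0.0383, 0.0171]
eef_rot: [[-1.0, -0.024, -0.015], [-0.024, 1.0, -0.0], [0.015, 0.0, -1.0]]
force: [-14.3, -1.4, 11.7]
opening: 0.047
grasp_force: 7.0
```

Call:
{"op": "carry_out", "data": {
  "targets": [
    [0.4, 0, 0, 0, 0, 0],
    [0.8, 0, 0, 0, 0, 0],
    [0, 0, -1, 0, 0, 0],
    [0, 0, -1, 0, 0, 0],
    [0, 0, -1, 0, 0, 0],
    [0, 0, -1, 0, 0, 0],
    [0, 0, -1, 0, 0, 0],
    [0, 0, -1, 0, 0, 0]
  ]
}}

```text
t: 23.65
tcp_pos: [0.5399, 0.0375, 0.1689]
eef_rot: [[-1.0, -0.023, 0.002], [-0.023, 1.0, 0.0], [-0.002, -0.0, -1.0]]
force: [-0.1, 0.2, 0.3]
opening: 0.0471
grasp_force: 0.0
```

Call:
{"op": "carry_out", "data": {
  "targets": [
    [0.7, -1, 0, 0, 0, 0],
    [0.7, -1, 0, 0, 0, 0],
    [0.7, -1, 0, 0, 0, 0],
    [0.7, -1, 0, 0, 0, 0],
    [0.7, -1, 0, 0, 0, 0],
    [0.7, -1, 0, 0, 0, 0],
    [0, -1, 0, 0, 0, 0],
    [0, -1, 0, 0, 0, 0]
  ]
}}

```text
t: 24.65
tcp_pos: [0.4394, -0.1659, 0.1682]
eef_rot: [[-1.0, -0.023, 0.002], [-0.023, 1.0, -0.001], [-0.002, -0.001, -1.0]]
force: [-0.1, 0.3, -0.4]
opening: 0.047
grasp_force: 0.0
```

```bash
python3 - <<'E'
from h import *
d=grab('top'); c=d['img'][140:240,260:380]; cv2.imwrite('pics/t6.png',cv2.resize(c,None,fx=6,fy=6,interpolation=cv2.INTER_CUBIC))
E
```

```text
(no output)
```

View pics/t6.png

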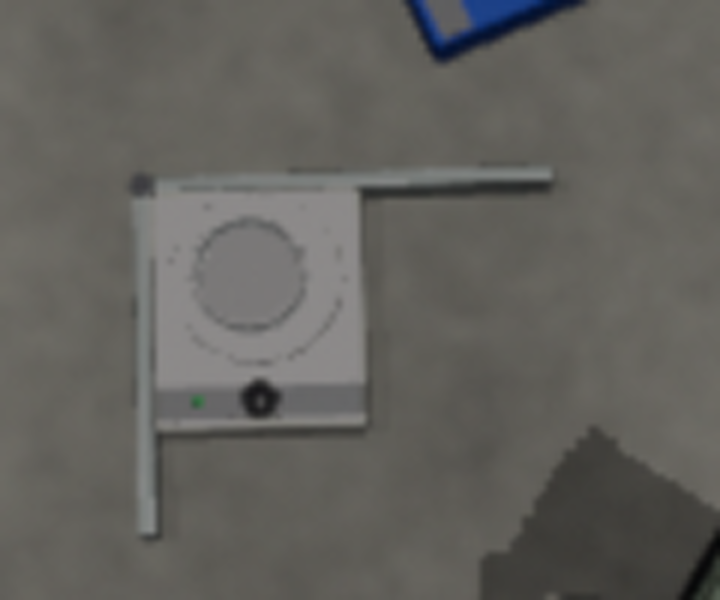

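The picture shows the stirrer filling the corner, with its near corners at (157,432) and (367,427) and far right at (361,186). The dish at (250,275) is close to the plate's centre. I'll check the numbers.

```bash
python3 - <<'E'
from h import *
d=grab('top'); p=ray(d,np.array([[157,432],[367,427],[361,186]])/6-.42+[260,140],.036)[:,:2]
c=(p[0]+p[2])/2; f=p[2]-p[1]; l=p[0]-p[1]
print(c,'expected .6312 .0438',np.degrees(np.arctan2(f[1],f[0])),np.degrees(np.arctan2(-l[0],l[1])),np.linalg.norm(f),np.linalg.norm(l))
dish=ray(d,np.array([[250,275]])/6-.42+[260,140],.062)[0,:2]; print('dish-plate',dish-c-[.014,0])
E
```

```text
[0.63121947 0.04323018] expected .6312 .0438 1.2187018972563153 1.083271169812469 0.11960790716310837 0.10197047804664341
dish-plate [-0.00260161  0.00321803]
```

```bash
python3 -c "
from cell import arm
print(arm.sign_off())"
```

```text
the job is handed in; nothing more can be done
None
```

The white stirrer now sits squarely in the rail corner, about 1 mm from its docked place by the camera; the dish is about 4 mm off the plate's centre, the arm is clear, and the job is handed in, though the hand-in returned no verdict.

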